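# Set out the microscope inspection bench

## Task

Set out the inspection bench: put the black chip pack in the middle of the square stage plate, squared up with it, and then stand the steel weight on the middle of the pack. Stand the yellow-banded objective lens midway between the stage plate and the blue bin, the flat silver tin centred beside the plate's left-hand edge (left as the robot sees it) with a gap of about 30 mm, and the amber jar centred in front of the bin (on the robot's side) with a gap of about 30 mm. Let go of everything, upright, and leave the vial and the dropper bottle where they are.

Things in the scene. Friction and masses are not known exactly. Their poses are not given: they have to be found in the camera images.
- plate: square aluminium stage plate, 120 x 120 mm, 15 mm thick, with a round pale glowing disc 90 mm across flush in its top; fixed. Origin: centre of its underside, on the bench. x and y run along its edges: x points away from the robot and y to the robot's left, turned up to 0.12 rad. It stands to the left or the right of the blue bin, their centres 420 mm apart.
- bin: small open blue plastic bin holding parts, 90 mm front to back (its x), 130 mm wide (its y), 45 mm high; fixed, turned the same way as the plate, its y axis in line with the plate's centre. Origin: centre of its underside, on the bench. Its front faces the robot, towards its -x.
- pack_center (a point): black flat chip pack with a 4 x 4 grid of gold chips on top: 51 x 51 mm, 14 mm high, loose. The point is its centre, 7 mm above its underside; x and y run along its sides, z up.
- weight_center (a point): solid steel weight of about 200 g: cylinder 36 mm in diameter, 24 mm high, with a small knob (16 mm in diameter) on top, 40 mm high in all, loose. The point is on its axis, half-way up (20 mm above its underside); z up.
- lens_center (a point): objective lens standing on end: black barrel 32 mm in diameter, 30 mm high, with a yellow and a silver band, and a brass nose 24 mm in diameter on top, 42 mm high in all, loose. The point is on its axis, 21 mm above its underside; z up.
- tin_center (a point): flat round silver tin with a red spot on a pale label on its lid: 46 mm in diameter, 22 mm high, loose. The point is its centre, 11 mm above its underside; z up.
- jar_center (a point): amber jar with an orange cap and a pale label: 40 mm in diameter (cap 38 mm), 54 mm high, loose. The point is on its axis, 27 mm above its underside; z up.
- vial_center (a point): bystander, to be left alone: clear vial with a black cap, 33 mm in diameter, 40 mm high, loose. The point is its centre, 20 mm above its underside.
- dropper_center (a point): bystander, to be left alone: white dropper bottle with a blue tip, 34 mm in diameter, 57 mm high, loose. The point is its centre, 28.5 mm above its underside.
Things that resemble listed ones, but are neither listed nor needed, are in the scene too. Several things look just like the part that bears jar_center: the one meant starts farthest to the robot's right.

How it is judged:
By the outcome, as a careful person would: the job done as asked, in the order asked, and still so for the second after the job is handed in, with the robot touching nothing.
It also fails if it takes over 128 s, if anything falls off the work surface, if the arm or the gripper's body presses on something with over 40 N, if the wrist force passes 120 N, or if a joint passes its speed limit or range.

## Robot

A 6-joint arm with a two-finger parallel gripper is mounted at the origin on the work surface. World frame = base frame: x ahead of the robot, y to its left, z up, the work surface at z = 0. Lengths are in m, angles in rad, forces in N, time in s.
With the tool pointing down it reaches from about 0.225 to 0.725 m from the base axis. Payload 3.1 kg.
Tool frame: the origin (TCP) lies at the very end of the fingers, on their centre line; the grasp point (between the pads) lies robot.grasp_offset behind it (robot.grasp_offset is the distance from the TCP to the grasp point, in m); z points along the fingers, y is the line along which they close (so a half turn about z gives the same grasp; the last joint's range is limited). The gripper opens to 85 mm and grips with 20 to 120 N. Pads are 22 mm wide; open, the fingers measure 114 mm over their backs; the gripper's body (76 mm by 85 mm) begins 54 mm behind the grasp point. The pads swing forward as they close: fully open they stand 13 mm farther back than shut.
Start: joints at [1.037, 0.048, 0.099, 1.622, 0, 1.443], TCP at [0.207, 0.482, 0.231] pointing down, gripper open.
Joint ranges: [-2.91, 2.91], [-0.99, 1.94], [-1.21, 1.42], [-2.12, 2.29], [-1.49, 1.47], [-3.14, 3.14]. Speed limits (rad/s): [2.79, 2.79, 3.14, 3.14, 3.14, 3.14].

## Interface

Orientations are given as a rotation vector (axis times angle).
In Python, from station import robot gives the robot as it stands.
- The arm moves only by the tool arm_command, never from a script. Its argument "targets" is a list of rows, each a list of 2 entries, a list of its own where there are three numbers: the shift along the tool's x, y, z as a fraction of full scale, then the turn, a rotation vector about the tool's x, y, z as a fraction of full scale. In form: [[[dx, dy, dz], [ax, ay, az]], ...]. A call has 1 to 12 rows; each row shifts and turns the commanded pose from where the row before left it, along the tool's axes as they then stand; what a row does not reach is not made up. Full scale, the value 1, is 0.03 m for a shift and 180 degrees for a turn. A row lasts 1/8 s, in which the tool goes at most 62.5 mm and 10.7 degrees, less where a joint would pass 70% of its speed; a pose out of reach is approached as far as the arm can. A call with a number of a shift or a turn outside -1 to 1 is refused whole. A call with a gripper value outside its range is refused whole. "gripper" is the opening, from 0 (shut) to 1 (fully open), set as the call begins (left out, the last holds). The fingers move at their own pace and stop on an object; "grip_force" is the grip in N (left out, the last holds). Time passes only in rows, so rows that do not move let the fingers close. It gives the time, the measured TCP pose, the force, the opening and the grip force at its end, in the units of the state.
- robot.get_state(): the state, without advancing time (a new reading comes with each control period).
- robot.capture(name): name is "scene" or "top" or "wrist"; returns the picture (420x560x3 uint8, blue, green, red); there is no depth.
- robot.calibration(name): a dict with "fovy" (degrees; the focal length in pixels is half the picture's height over the tangent of half this angle, whatever the lens; pixels are square), "cx", "cy" (the principal point, pixels), "R" (3x3) and "t" (3): a world point X has camera coordinates R X + t; the wrist camera has in their place "T_tool_cam" (4x4, takes a point from camera to tool coordinates, whose origin is the TCP and whose axes are the flange's). Camera axes: x right, y down, z forward; pixel columns grow to the right and rows downward; lengths in m; the calibration is good to about 2 mm. The wrist camera is an equidistant fisheye: a pixel r from the principal point sees the ray r / f radians off the axis. A picture is of the moment at which its call begins: read the wrist's pose just before it. calibration takes no time and is no camera call.
- robot.finish_job(): hands the job in; it is judged then, once.
The state is a dict: "clock": time; "qpos": joint angles; "qvel": joint speeds; "joint_efforts": joint torques, N m; "ee_pos": TCP position; "tcp_rot": TCP orientation; "contact_force": force on the tool from outside, world axes, zero at the start; "ft_torque": the same for the moment, N m; "grip_width": opening from 0.0 (shut) to 1.0 (fully open); "grasp_force": force on a finger pad.
Only numpy, scipy, OpenCV 4.12 (cv2) and the standard library are available. Lean on these libraries where they do the work, as an engineer would, in place of code of your own. Each camera call takes 0.05 s, during which the arm holds its last target. There are 200 camera calls.

## Working session

There is one attempt and no reset: what is moved stays moved. The work goes in short steps, Python scripts to look and compute and a tool call to move; the robot and the scene stay as the last step left them, time stands still between calls to the robot, and variables do not carry over. Pictures are saved under pics/ and viewed, at most 14 in all, crops included, and the job is handed in when it is done.

Besides the shell and the picture viewer there is one more tool, called after ">>>" by a JSON object that holds its "method" and its "body". arm_command: Moves the arm, as the interface text tells. Shift numbers are shares of 0.03 m and turn numbers shares of 180 degrees, none past 1 either way. Its arguments: {"type":"object","properties":{"targets":{"type":"array","items":{"type":"array"}},"gripper":{"type":"number"},"grip_force":{"type":"number"}},"required":["targets"]}

```bash
mkdir -p pics; ls; python3 - <<'E'
from station import robot
import cv2
print(robot.get_state(), robot.grasp_offset)
for n in ["scene","top","wrist"]:
    print(n, robot.calibration(n))
    cv2.imwrite(f"pics/{n}0.png", robot.capture(n))
E
```

```text
pics
{'clock': 0.0, 'qpos': array([1.03720468e+00, 4.87399657e-02, 9.75777067e-02, 1.62196217e+00,
       2.29210920e-06, 1.44300421e+00]), 'qvel': array([0.00113742, 0.00033184, 0.00060516, 0.00063486, 0.00097913,
       0.0006694 ]), 'joint_efforts': array([ 2.75445163e-04, -3.38780379e+01,  3.20016718e+01,  2.04008172e-02,
       -3.56118983e-05, -5.45237285e-06]), 'ee_pos': array([0.20694446, 0.4818384 , 0.23011265]), 'tcp_rot': array([-0.63291062, -3.07640276,  0.00345683]), 'contact_force': array([0.28912904, 0.02227326, 0.39457719]), 'ft_torque': array([-0.04352363, -0.01433716, -0.01760313]), 'grasp_force': 0.0, 'grip_width': 0.995278106205933} 0.0187
scene {'fovy': 47.0569781965654, 'cx': 268.39311513689114, 'cy': 212.56720531520182, 'R': array([[-0.83941415,  0.54345336,  0.00650562],
       [ 0.34946879,  0.54887702, -0.75934549],
       [-0.41623965, -0.63513184, -0.65065513]]), 't': array([ 0.384131  , -0.16733383,  1.48162204])}
top {'fovy': 44.32995935982897, 'cx': 275.7067565151172, 'cy': 210.2548477415874, 'R': array([[ 0.00195154, -0.99999075, -0.00383381],
       [-0.9891579 , -0.0013674 , -0.14684951],
       [ 0.14684291,  0.00407882, -0.98915142]]), 't': array([0.06749056, 0.54699918, 1.3034481 ])}
wrist {'fovy': 65.70646984690485, 'cx': 280.02169779504993, 'cy': 212.06375049752157, 'T_tool_cam': array([[-1.13762227e-03, -9.50027720e-01, -3.12163478e-01,
         7.94744652e-02],
       [ 9.99999128e-01, -8.71246945e-04, -9.92789202e-04,
        -3.83041937e-04],
       [ 6.71205785e-04, -3.12164335e-01,  9.50027882e-01,
        -1.42598451e-01],
       [ 0.00000000e+00,  0.00000000e+00,  0.00000000e+00,
         1.00000000e+00]])}
```

```bash
python3 - <<'E'
import cv2
for n in ["scene","top"]:
    im=cv2.imread(f"pics/{n}0.png"); cv2.imwrite(f"pics/{n}0b.png", cv2.resize(im,(800,600),interpolation=cv2.INTER_CUBIC))
E
```

```text
(no output)
```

View pics/top0b.png

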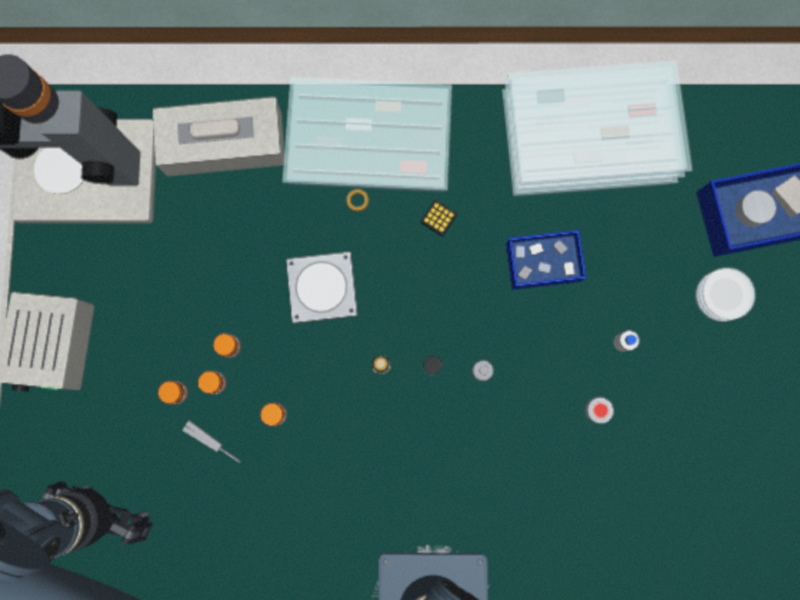

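View pics/scene0b.png

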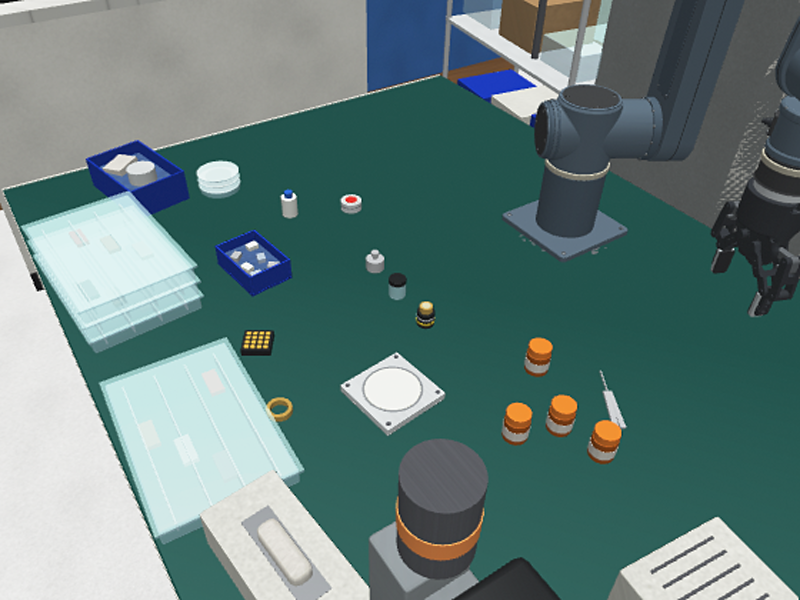

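The top view (800-px scale) shows the plate at (321,287), bin (546,260), pack (439,218), weight (483,371), lens (381,365), tin (600,410), and the rightmost jar at (272,414). The vial is at (433,365) and the dropper at (627,341). The scene view shows the same things: pack (257,339), weight (375,258), lens (426,306), tin (351,202), jar (539,350).

```bash
cat > h.py <<'E'
import numpy as np, cv2
from scipy.spatial.transform import Rotation as Ro
from station import robot
def ray(n, px, pose=None):
    """origin, direction of pixel ray in world (native 560x420 pixels); pose=(p,rv) for wrist"""
    c=robot.calibration(n); f=210/np.tan(np.radians(c["fovy"]/2))
    u=(px[0]-c["cx"])/f; v=(px[1]-c["cy"])/f
    if n!="wrist":
        R=np.array(c["R"]); return -R.T@c["t"], R.T@np.array([u,v,1])
    r=np.hypot(u,v)+1e-12; d=np.array([u/r*np.sin(r),v/r*np.sin(r),np.cos(r)])
    T=np.array(c["T_tool_cam"]); Rt=Ro.from_rotvec(pose[1]).as_matrix()
    return pose[0]+Rt@T[:3,3], Rt@T[:3,:3]@d
def tri(rays):
    A=0;b=0
    for o,d in rays:
        d=d/np.linalg.norm(d); P=np.eye(3)-np.outer(d,d); A=A+P; b=b+P@o
    X=np.linalg.solve(A,b)
    return X, max(np.linalg.norm(np.cross(X-o,d/np.linalg.norm(d))) for o,d in rays)
def onz(r,z):
    o,d=r; return o+d*(z-o[2])/d[2]
def state():
    s=robot.get_state(); R=Ro.from_rotvec(s["tcp_rot"]).as_matrix()
    return s,np.array(s["ee_pos"]),R
def go(target, yaw=None):
    """print shift in tool axes (full-scale units) to a world target, turn of z to make tool y's yaw (mod pi)"""
    s,p,R=state(); d=R.T@(np.array(target)-p)/0.03
    out=f"clock {s['clock']:.2f} p {p.round(4)} shift {d.round(2)}"
    y=np.arctan2(R[1,1],R[0,1]); out+=f" yawy {y:.3f}"
    if yaw is not None:
        w=(-(yaw-y)+np.pi/2)%np.pi-np.pi/2; out+=f" turn {w/np.pi:.3f} q6 {s['qpos'][5]:.2f}"
    print(out)
def snap(name, f, crop=None, k=1):
    s,p,R=state(); im=robot.capture(name)
    cv2.imwrite(f"pics/{f}_raw.png",im)
    np.save(f"pics/{f}.npy",np.r_[p,s["tcp_rot"]])
    if crop: x0,y0,x1,y1=crop; im=im[y0:y1,x0:x1]
    cv2.imwrite(f"pics/{f}.png",cv2.resize(im,None,fx=k,fy=k,interpolation=cv2.INTER_CUBIC))
E
python3 - <<'E'
from h import *
P=dict(pack=((439,217),(257,338)),weight=((483,369),(375,252)),lens=((381,363),(426,303)),tin=((600,410),(351,201)),jar=((272,414),(540,344)),
plate=((321,287),(393,389)),vial=((433,363),(397,279)),dropper=((631,340),(289,193)),
binA=((508,238),(217,262)),binB=((580,231),(251,232)),binC=((585,279),(291,261)),binD=((513,288),(255,290)))
for k,(a,b) in P.items():
    X,e=tri([ray("top",np.array(a)*.7),ray("scene",np.array(b)*.7)]); print(k,X.round(3),round(e,4))
c=[onz(ray("top",np.array(q)*.7),.015) for q in [(287,260),(350,253),(356,315),(292,322)]]
print(np.array(c).round(3), np.mean(c,0))
go([.32,.02,.32],np.pi/2)
E
```

```text
pack [ 0.708 -0.016  0.017] 0.0014
weight [ 0.421 -0.091  0.04 ] 0.0019
lens [0.431 0.092 0.047] 0.0019
tin [ 0.348 -0.305  0.018] 0.002
jar [0.34  0.284 0.055] 0.0018
plate [0.575 0.206 0.013] 0.0017
vial [ 0.431 -0.001  0.038] 0.0028
dropper [ 0.472 -0.355  0.053] 0.0023
binA [ 0.682 -0.151  0.077] 0.0297
binB [ 0.638 -0.244  0.088] 0.0315
binC [ 0.563 -0.27  -0.024] 0.0437
binD [ 0.61  -0.178 -0.038] 0.03
[[0.627 0.269 0.015]
 [0.641 0.151 0.015]
 [0.523 0.139 0.015]
 [0.51  0.257 0.015]] [0.57511977 0.20403554 0.015     ]
clock 0.15 p [0.207  0.4819 0.2304] shift [ -9.54 -12.67  -2.97] yawy 1.165 turn -0.129 q6 1.44
```

>>> {"method": "arm_command", "body": {"targets": [[[0,0,-0.3],[0,0,-0.043]],[[0,0,-0.3],[0,0,-0.043]],[[0,0,-0.3],[0,0,-0.043]],[[-0.8,-1,0],[0,0,0]],[[-0.8,-1,0],[0,0,0]],[[-0.8,-1,0],[0,0,0]],[[-0.8,-1,0],[0,0,0]],[[-0.8,-1,0],[0,0,0]],[[-0.8,-1,0],[0,0,0]],[[-0.8,-1,0],[0,0,0]],[[-0.8,-1,0],[0,0,0]],[[-0.8,-1,0],[0,0,0]]]}}

```text
clock: 1.65
ee_pos: [0.4236, 0.2111, 0.2579]
tcp_rot: [-0.001, -3.141, 0.0]
contact_force: [-0.1, -0.2, 0.0]
grip_width: 0.998
grasp_force: 0.0
```

>>> {"method": "arm_command", "body": {"targets": [[[-0.8,-1,0],[0,0,0]],[[-0.8,-1,0],[0,0,0]],[[-0.8,-1,0],[0,0,0]],[[-0.8,-1,0],[0,0,0]],[[-0.8,-1,0],[0,0,0]],[[0,0,0],[0,0,0]]]}}

```text
clock: 2.4
ee_pos: [0.5439, 0.0601, 0.257]
tcp_rot: [-0.006, -3.14, 0.001]
contact_force: [-0.6, -0.3, -0.6]
grip_width: 0.992
grasp_force: 0.0
```

```bash
python3 - <<'E'
from h import *
go([.708,-.016,.12],np.pi/2)
snap("wrist","w1",k=1.42)
E
```

```text
clock 2.40 p [0.5439 0.0601 0.257 ] shift [-5.49 -2.51  4.56] yawy 1.567 turn -0.001 q6 -0.01
```

View pics/w1.png

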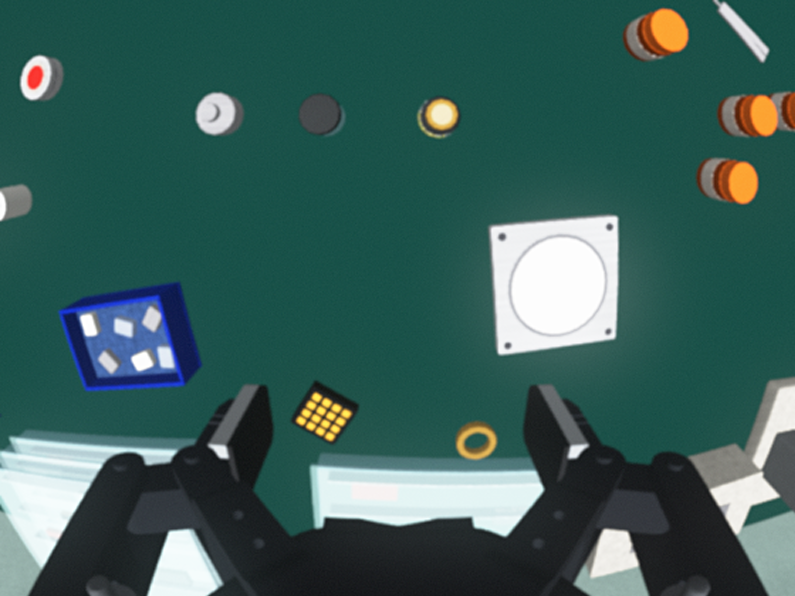

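The wrist view shows (1.42x scale) the plate disc at (558,285), pack grid at (326,416) turned about 30°, and the bin at (130,340). Also visible: weight knob (208,112), lens nose (441,115), tin spot (35,77) and the wanted jar cap (669,30).

```bash
cat >> h.py <<'E'
def blobs(im, kind):
    h=cv2.cvtColor(im,cv2.COLOR_BGR2HSV)
    lo,hi={"gold":((20,120,140),(32,255,255)),"red":((0,170,120),(6,255,255)),"orange":((7,180,120),(19,255,255)),"white":((0,0,235),(179,25,255))}[kind]
    return cv2.inRange(h,lo,hi)
def pts_of(mask,x0,y0,x1,y1):
    ys,xs=np.nonzero(mask[y0:y1,x0:x1]); return np.c_[xs+x0,ys+y0]
def world(pts,z,pose,n="wrist"): return np.array([onz(ray(n,q,pose),z) for q in pts])
E
python3 - <<'E'
from h import *
im=cv2.imread("pics/w1_raw.png"); a=np.load("pics/w1.npy"); pose=(a[:3],a[3:])
k=1.42
def box(x0,y0,x1,y1): return [int(v/k) for v in (x0,y0,x1,y1)]
g=world(pts_of(blobs(im,"gold"),*box(285,375,365,450)),.014,pose)[:,:2]
r=cv2.minAreaRect((g*1000).astype(np.float32)); print("pack",g.mean(0).round(4),r)
m=blobs(im,"white"); q=pts_of(m,*box(490,215,620,355))
cs=max(cv2.findContours(m,cv2.RETR_EXTERNAL,cv2.CHAIN_APPROX_NONE)[0],key=cv2.contourArea)[:,0]
w=world(cs,.015,pose)[:,:2]; print("disc",cv2.minEnclosingCircle((w*1000).astype(np.float32)),w.mean(0))
c=world(np.array([(489,227),(617,215),(616,340),(497,355)])/k,.015,pose); print("plate",c[:,:2].round(4),c.mean(0).round(4))
e=[c[1]-c[0],c[2]-c[3]]; print("yaw from y-edges",[np.arctan2(-v[0],v[1]).round(3) for v in e],"x-edges",[np.arctan2(v[1],v[0]).round(3) for v in (c[3]-c[0],c[2]-c[1])], [np.linalg.norm(c[i]-c[i-1]).round(4) for i in range(4)])
b=world(np.array([(62,311),(181,284),(200,365),(85,388)])/k,.045,pose); print("bin rim",b[:,:2].round(3))
for n,px,z,t in [("weight",(208,112),.04,(483,369)),("lens",(441,115),.042,(381,363)),("tin",(35,77),.022,(600,410)),("jar",(669,30),.054,(272,414)),("pack",(326,416),.014,(439,217)),("plate",(558,285),.015,(321,287))]:
    R1=ray("wrist",np.array(px)/k,pose)
    print(n,onz(R1,z).round(4),"tri",[v.round(4) for v in tri([R1,ray("top",np.array(t)*.7)])])
E
```

```text
pack [ 0.7094 -0.0156] ((710.220947265625, -15.910724639892578), (41.87040710449219, 41.760562896728516), 57.02409362792969)
disc ((575.68505859375, 203.719482421875), 81.99163818359375) [0.57412397 0.20216251]
plate [[0.5241 0.1368]
 [0.5094 0.2568]
 [0.6311 0.2724]
 [0.6432 0.1509]] [0.577  0.2042 0.015 ]
yaw from y-edges [np.float64(0.122), np.float64(0.099)] x-edges [np.float64(0.118), np.float64(0.128)] [np.float64(0.1199), np.float64(0.1209), np.float64(0.1227), np.float64(0.1221)]
bin rim [[ 0.589 -0.276]
 [ 0.564 -0.128]
 [ 0.641 -0.122]
 [ 0.675 -0.271]]
weight [ 0.4211 -0.0929  0.04  ] tri [array([ 0.4218, -0.0917,  0.0432]), np.float64(0.0004)]
lens [0.4328 0.0925 0.042 ] tri [array([0.4328, 0.0918, 0.0439]), np.float64(0.0006)]
tin [ 0.349  -0.3045  0.022 ] tri [array([ 0.3494, -0.3045,  0.0222]), np.float64(0.0004)]
jar [0.3422 0.2849 0.054 ] tri [array([0.3422, 0.2835, 0.0554]), np.float64(0.0007)]
pack [ 0.7093 -0.0126  0.014 ] tri [array([ 0.7127, -0.0154,  0.0077]), np.float64(0.0017)]
plate [0.5754 0.2036 0.015 ] tri [array([0.5763, 0.2048, 0.0119]), np.float64(0.0001)]
```

>>> {"method": "arm_command", "body": {"targets": [[[-1,-0.4,0.6],[0,0,0]],[[-1,-0.4,0.6],[0,0,0]],[[-1,-0.4,0.6],[0,0,0]],[[0,0,0.6],[0,0,0.0455]],[[0,0,0.6],[0,0,0.0455]],[[0,0,0],[0,0,0.0455]],[[0,0,0],[0,0,0.0455]],[[0,0,0],[0,0,0]]], "gripper": 0.76}}

```text
clock: 3.45
ee_pos: [0.6324, 0.0273, 0.1683]
tcp_rot: [-0.882, -3.015, -0.0]
contact_force: [-0.8, 1.2, -0.2]
grip_width: 0.755
grasp_force: 0.0
```

```bash
python3 - <<'E'
from h import *
go([.7097,-.0158,.12],.995)
snap("wrist","w2",k=1.42)
im=cv2.imread("pics/w2_raw.png"); a=np.load("pics/w2.npy"); pose=(a[:3],a[3:])
m=blobs(im,"gold"); cx=robot.calibration("wrist")
n,l,st,ct=cv2.connectedComponentsWithStats(cv2.dilate(m,np.ones((7,7)))); i=1+np.argmax(st[1:,4]); print(st[i])
x,y,w,h=st[i][:4]; g=world(pts_of(m,x,y,x+w,y+h),.014,pose)[:,:2]
print(g.mean(0).round(4),cv2.minAreaRect((g*1000).astype(np.float32)))
for z in(0,.03):
  print(z,[onz(ray("top",np.array(q)*.7),z)[:2].round(3) for q in [(447,188),(285,181),(452,86),(514,193)]])
E
```

```text
clock 3.45 p [0.6324 0.0273 0.1683] shift [-2.95  0.18  1.61] yawy 1.002 turn 0.002 q6 0.51
[ 263  256   48   41 1908]
[ 0.7095 -0.0155] ((710.282470703125, -15.712894439697266), (42.233829498291016, 41.118961334228516), 57.142059326171875)
0 [array([ 0.772, -0.033]), array([0.785, 0.279]), array([ 0.979, -0.045]), array([ 0.762, -0.162])]
0.03 [array([ 0.762, -0.031]), array([0.776, 0.274]), array([ 0.965, -0.042]), array([ 0.753, -0.157])]
```

View pics/w2.png

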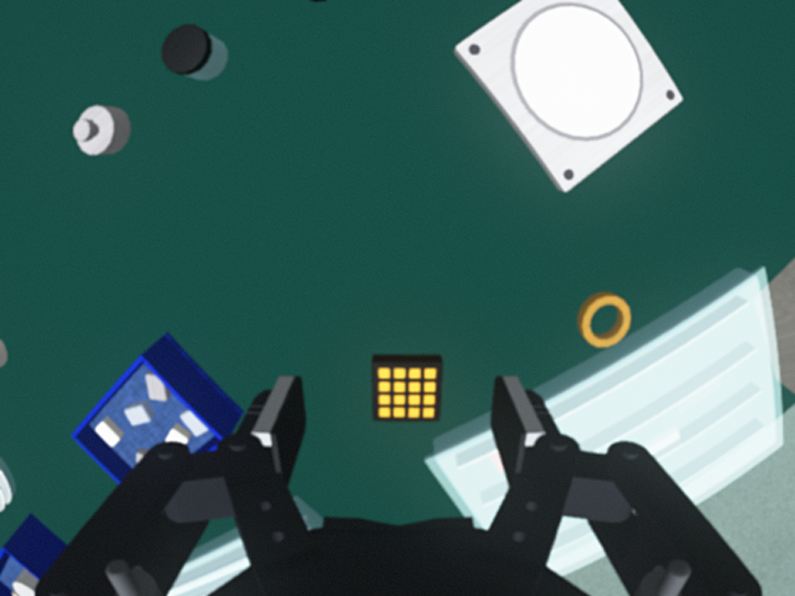

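The view shows the pack at (407,387) square between the fingers, with clear room to the tray on the right.

>>> {"method": "arm_command", "body": {"targets": [[[-0.98,0.06,0.6],[0,0,0.002]],[[-0.98,0.06,0.8],[0,0,0]],[[-0.98,0.06,0.9],[0,0,0]],[[0,0,1],[0,0,0]],[[0,0,0.9],[0,0,0]],[[0,0,0],[0,0,0]]]}}

```text
clock: 4.25
ee_pos: [0.707, -0.0167, 0.0386]
tcp_rot: [-0.891, -3.005, 0.002]
contact_force: [-0.6, 1.0, -0.4]
grip_width: 0.763
grasp_force: 0.0
```

```bash
python3 - <<'E'
from h import *
go([.7097,-.0156,.0015],.997)
E
```

```text
clock 4.25 p [ 0.707  -0.0167  0.0386] shift [-0.06  0.08  1.23] yawy 0.994 turn -0.001 q6 0.46
```

>>> {"method": "arm_command", "body": {"targets": [[[-0.06,0.08,0.5],[0,0,0]],[[0,0,0.5],[0,0,0]],[[0,0,0.2],[0,0,0]],[[0,0,0],[0,0,0]]]}}

```text
clock: 4.75
ee_pos: [0.7121, -0.0163, 0.0055]
tcp_rot: [-0.896, -3.01, 0.0]
contact_force: [-0.3, -0.1, -0.6]
grip_width: 0.761
grasp_force: 0.0
```

>>> {"method": "arm_command", "body": {"targets": [[[0,0,0],[0,0,0]],[[0,0,0],[0,0,0]],[[0,0,0],[0,0,0]],[[0,0,0],[0,0,0]]], "gripper": 0.3, "grip_force": 40}}

```text
clock: 5.25
ee_pos: [0.7134, -0.0165, 0.0072]
tcp_rot: [0.896, 3.01, 0.0]
contact_force: [0.5, -0.2, 3.0]
grip_width: 0.577
grasp_force: 41.7
```

```bash
python3 - <<'E'
from h import *
for i in range(3):
    s,p,R=state(); print(p.round(4),s["qpos"].round(3),s["contact_force"].round(1),s["grasp_force"],s["tcp_rot"]); robot.capture("wrist")
go([.7097,-.0156,.002],.997)
E
```

```text
[ 0.7134 -0.0165  0.0072] [-0.117  0.594  0.33   1.305 -0.     0.462] [ 0.5 -0.2  3. ] 41.7126327753067 [8.95730411e-01 3.00950551e+00 3.58720193e-04]
[ 0.7134 -0.0165  0.0072] [-0.117  0.594  0.33   1.305 -0.     0.462] [-0.1 -0.4  2.9] 41.748061180114746 [8.95756366e-01 3.00945346e+00 3.28221328e-04]
[ 0.7134 -0.0165  0.0072] [-0.117  0.594  0.33   1.305 -0.     0.462] [ 0.1 -0.4  3.5] 41.78351640701294 [8.95743851e-01 3.00950162e+00 2.99838624e-04]
clock 5.40 p [ 0.7134 -0.0165  0.0072] shift [ 0.12 -0.04  0.17] yawy 0.992 turn -0.002 q6 0.46
```

>>> {"method": "arm_command", "body": {"targets": [[[0,0,-0.3],[0,0,0]],[[0,0,-0.7],[0,0,0]],[[0,0,-1],[0,0,0]],[[0.5,0.2,-1],[0,0,0]],[[0.95,0.4,0],[0,0,0]],[[0.95,0.4,0],[0,0,0]],[[0.95,0.4,0],[0,0,0]],[[0.95,0.4,0],[0,0,0]],[[0.95,0.4,0],[0,0,0]],[[0.95,0.4,0],[0,0,0]],[[0.95,0.4,0],[0,0,0]],[[0,0,0],[0,0,-0.055]]]}}

```text
clock: 6.9
ee_pos: [0.5803, 0.1782, 0.096]
tcp_rot: [-0.621, -3.077, 0.0]
contact_force: [0.4, -0.4, -0.5]
grip_width: 0.575
grasp_force: 41.5
```

>>> {"method": "arm_command", "body": {"targets": [[[0,0,0],[0,0,-0.055]],[[0,0,0],[0,0,-0.055]],[[0,0,0],[0,0,-0.055]],[[0,0,0],[0,0,0]],[[0,0,0],[0,0,0]]]}}

```text
clock: 7.52
ee_pos: [0.5821, 0.1762, 0.0961]
tcp_rot: [0.173, -3.136, 0.0]
contact_force: [-0.5, -0.0, -1.0]
grip_width: 0.578
grasp_force: 41.5
```

```bash
python3 - <<'E'
from h import *
go([.5758,.204,.06],np.pi/2+.117)
snap("wrist","w3",k=1.42)
E
```

```text
clock 7.53 p [0.5821 0.1762 0.0961] shift [0.11 0.94 1.2 ] yawy 1.681 turn -0.002 q6 0.07
```

View pics/w3.png

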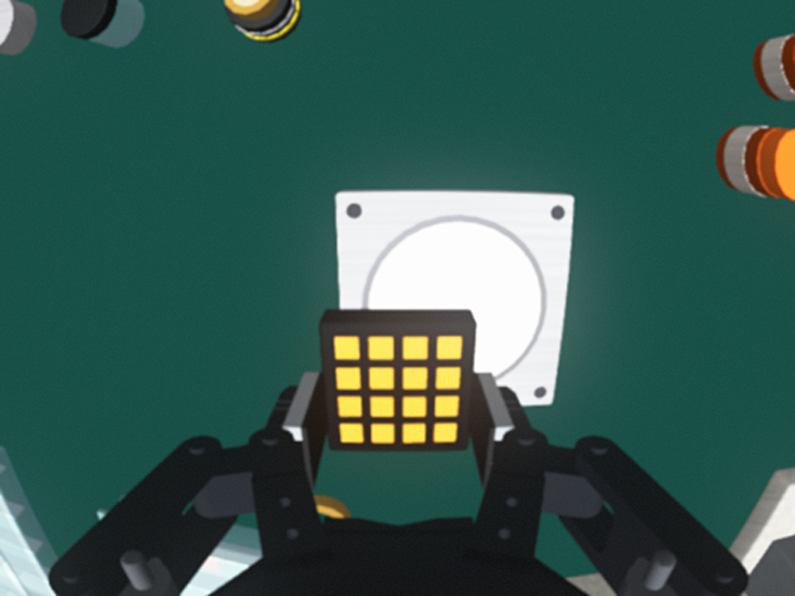

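The pack is held square; its gold grid is centred at (402,390). The plate corners show at (336,192), (574,196) and (552,404), edges nearly parallel to the pack.

```bash
python3 - <<'E'
from h import *
im=cv2.imread("pics/w3_raw.png"); a=np.load("pics/w3.npy"); pose=(a[:3],a[3:]); k=1.42
c=world(np.array([(336,192),(574,196),(552.5,404)])/k,.015,pose)[:,:2]
print(c.round(4),"centre",((c[0]+c[2])/2).round(4),[np.linalg.norm(c[i+1]-c[i]).round(4) for i in(0,1)])
v=c[1]-c[0];w=c[2]-c[1];print("yaw",np.arctan2(-v[0],v[1]),np.arctan2(w[1],w[0]))
m=blobs(im,"white"); 
for t in (.006,.008):
    g=world(pts_of(blobs(im,"gold"),225,225,335,320),a[2]+t,pose)[:,:2]
    r=cv2.minAreaRect((g*1000).astype(np.float32)); R=Ro.from_rotvec(pose[1]).as_matrix()
    d=np.array([r[0][0]/1000,r[0][1]/1000])-a[:2]; print(t,r,"offset tool xy",R[:2,:2].T@d)
E
```

```text
[[0.5238 0.1389]
 [0.5105 0.2572]
 [0.6289 0.2714]] centre [0.5763 0.2052] [np.float64(0.1191), np.float64(0.1192)]
yaw 0.11192818649244805 0.11967979174354305Traceback (most recent call last):
  File "<stdin>", line 8, in <module>
  File "h.py", line 44, in world
    def world(pts,z,pose,n="wrist"): return np.array([onz(ray(n,q,pose),z) for q in pts])
                                                          ~~~^^^^^^^^^^
  File "h.py", line 6, in ray
    c=robot.calibration(n); f=210/np.tan(np.radians(c["fovy"]/2))
ValueError: time passes only in moves, steps and waits
```

```bash
sed -i 's/    c=robot.calibration(n); f=/    c=cal(n); f=/; s/^def ray/import functools\ncal=functools.cache(robot.calibration)\ndef ray/' h.py; python3 - <<'E'
from h import *
im=cv2.imread("pics/w3_raw.png"); a=np.load("pics/w3.npy"); pose=(a[:3],a[3:])
for t in (.003,.008):
    g=world(pts_of(blobs(im,"gold"),225,225,335,320),a[2]+t,pose)[:,:2]
    r=cv2.minAreaRect((g*1000).astype(np.float32)); R=Ro.from_rotvec(pose[1]).as_matrix()
    d=np.array(r[0])/1000-a[:2]; print(t,r,"offset tool xy",R[:2,:2].T@d)
E
```

```text
0.003 ((581.4620971679688, 175.1610107421875), (42.06829071044922, 42.21403503417969), 6.549449443817139) offset tool xy [ 0.00073994 -0.0009407 ]
0.008 ((578.65283203125, 174.85922241210938), (40.560245513916016, 40.704471588134766), 6.544620990753174) offset tool xy [ 0.00356535 -0.00093205]
```

>>> {"method": "arm_command", "body": {"targets": [[[0,0.5,0],[0,0,0]],[[0,0.5,0],[0,0,0]],[[0,0,0.6],[0,0,0]],[[0,0,0.8],[0,0,0]],[[0,0,0.6],[0,0,0]],[[0,0,0.2],[0,0,0]],[[0,0,0.1],[0,0,0]],[[0,0,0],[0,0,0]]]}}

```text
clock: 8.57
ee_pos: [0.5795, 0.2061, 0.0279]
tcp_rot: [-0.176, 3.136, 0.0]
contact_force: [0.2, 0.0, -0.1]
grip_width: 0.576
grasp_force: 41.5
```

```bash
python3 - <<'E'
from h import *
go([.5787,.2059,.0225],np.pi/2+.117); print(state()[0]["contact_force"])
E
```

```text
clock 8.57 p [0.5795 0.2061 0.0279] shift [ 0.03 -0.    0.18] yawy 1.683 turn -0.001 q6 0.12
[ 0.2416067   0.01917008 -0.12121506]
```

>>> {"method": "arm_command", "body": {"targets": [[[0.02,0,0.07],[0,0,0]],[[0,0,0.06],[0,0,0]],[[0,0,0],[0,0,0]]]}}

```text
clock: 8.95
ee_pos: [0.5783, 0.206, 0.0234]
tcp_rot: [0.177, -3.137, 0.0]
contact_force: [0.5, 0.0, -1.2]
grip_width: 0.58
grasp_force: 41.5
```

>>> {"method": "arm_command", "body": {"targets": [[[0,0,0.04],[0,0,0]],[[0,0,0],[0,0,0]]]}}

```text
clock: 9.2
ee_pos: [0.5784, 0.206, 0.0222]
tcp_rot: [-0.177, 3.137, 0.0]
contact_force: [-0.4, 0.7, 0.1]
grip_width: 0.579
grasp_force: 41.5
```

>>> {"method": "arm_command", "body": {"targets": [[[0,0,0.04],[0,0,0]],[[0,0,0],[0,0,0]]]}}

```text
clock: 9.45
ee_pos: [0.5785, 0.206, 0.0222]
tcp_rot: [-0.177, 3.136, 0.0]
contact_force: [-3.6, -0.9, 4.9]
grip_width: 0.572
grasp_force: 42.1
```

>>> {"method": "arm_command", "body": {"targets": [[[0,0,0.03],[0,0,0]],[[0,0,0],[0,0,0]]]}}

```text
clock: 9.7
ee_pos: [0.5785, 0.206, 0.0221]
tcp_rot: [-0.177, 3.136, -0.0]
contact_force: [-4.3, -0.5, 7.0]
grip_width: 0.577
grasp_force: 42.5
```

>>> {"method": "arm_command", "body": {"targets": [[[0,0,-0.05],[0,0,0]],[[0,0,0],[0,0,0]],[[0,0,0],[0,0,0]],[[0,0,-0.5],[0,0,0]],[[0,0,-1],[0,0,0]],[[0,0,-1],[0,0,0]],[[0,0,-1],[0,0,0]],[[0,0,-1],[0,0,0]],[[0.8,0,0],[0,0,0]],[[0,0,0],[0,0,0]]], "gripper": 0.8}}

```text
clock: 10.95
ee_pos: [0.5541, 0.2034, 0.1583]
tcp_rot: [-0.177, 3.135, 0.001]
contact_force: [-0.5, -0.3, -0.6]
grip_width: 0.795
grasp_force: 0.0
```

```bash
python3 - <<'E'
from h import *
go([.4213,-.0925,.12],np.pi/2)
snap("wrist","w4",(100,60,480,340),2.1)
im=cv2.imread("pics/w4_raw.png"); a=np.load("pics/w4.npy"); pose=(a[:3],a[3:])
m=blobs(im,"gold"); n,l,st,ct=cv2.connectedComponentsWithStats(cv2.dilate(m,np.ones((9,9)))); i=1+np.argmax(st[1:,4])
x,y,w,h=st[i][:4]; print(st[i]); g=world(pts_of(m,x,y,x+w,y+h),.029,pose)[:,:2]
print("pack",g.mean(0).round(4),cv2.minAreaRect((g*1000).astype(np.float32)))
E
```

```text
clock 10.95 p [0.5541 0.2034 0.1583] shift [ 5.51 -9.3   1.27] yawy 1.684 turn 0.036 q6 0.13
[ 252  199   56   52 2793]
pack [0.5747 0.2045] ((575.7479248046875, 204.7872314453125), (41.152252197265625, 41.40461349487305), 7.37808895111084)
```

View pics/w4.png

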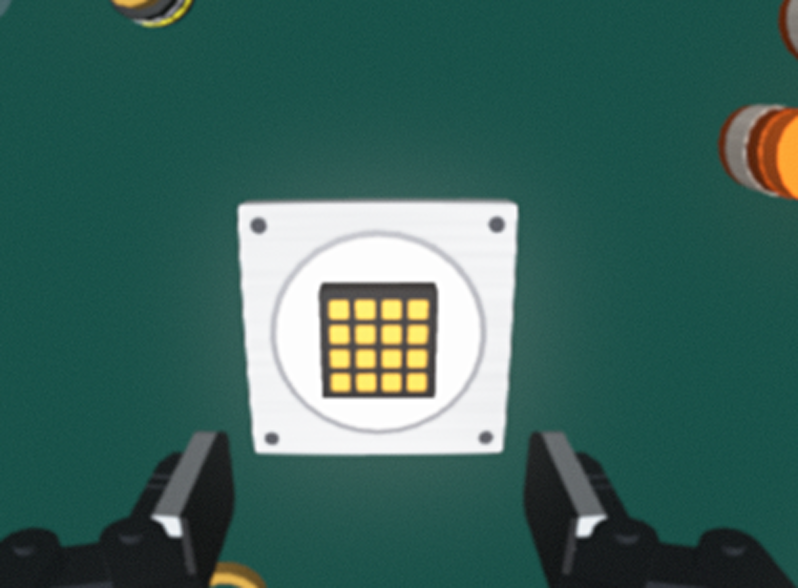

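The view shows the plate corners at (239,204), (517,204), (503,453), (255,453), with the pack's grid at (379,345), square and central.

```bash
python3 - <<'E'
from h import *
a=np.load("pics/w4.npy"); pose=(a[:3],a[3:]); f=lambda L:np.array(L)/2.1+[100,60]
c=world(f([(239,204),(517,204),(503,453),(255,453)]),.015,pose)[:,:2]; print(c.round(4),c.mean(0).round(4))
for i,j in((0,1),(3,2)): v=c[j]-c[i]; print("yaw",np.arctan2(-v[0],v[1]),np.linalg.norm(v))
for i,j in((0,3),(1,2)): v=c[j]-c[i]; print("yaw",np.arctan2(v[1],v[0]),np.linalg.norm(v))
t=world(f([(320.5,291.5),(437,291.5),(434.5,397),(323,397)]),.029,pose)[:,:2]; print("pack top",t.mean(0).round(4))
E
```

```text
[[0.5236 0.1394]
 [0.5103 0.2573]
 [0.6294 0.2718]
 [0.6427 0.1527]] [0.5765 0.2053]
yaw 0.11182885078276153 0.11867812313156284
yaw 0.1117086835248317 0.11990154411083272
yaw 0.11081311012703245 0.11989477869852512
yaw 0.1210158675270328 0.11991418550838921
pack top [0.5756 0.2053]
```

>>> {"method": "arm_command", "body": {"targets": [[[0.6,-1,0],[0,0,0]],[[0.6,-1,0],[0,0,0]],[[0.6,-1,0],[0,0,0]],[[0.6,-1,0],[0,0,0]],[[0.6,-1,0],[0,0,0]],[[0.6,-1,0],[0,0,0]],[[0.6,-1,0],[0,0,0]],[[0.6,-1,0.3],[0,0,0]],[[0.7,-1,0.5],[0,0,0]],[[0,-0.3,0.5],[0,0,0]],[[0,0,0],[0,0,0]]], "gripper": 0.65}}

```text
clock: 12.38
ee_pos: [0.4214, -0.0925, 0.1162]
tcp_rot: [0.174, -3.135, -0.002]
contact_force: [-0.3, -0.4, 0.4]
grip_width: 0.647
grasp_force: 0.0
```

```bash
python3 - <<'E'
from h import *
go([.4213,-.0925,.012])
snap("wrist","w5",(120,120,460,375),2.35)
E
```

```text
clock 12.38 p [ 0.4214 -0.0925  0.1162] shift [-0.   -0.01  3.47] yawy 1.682
```

View pics/w5.png

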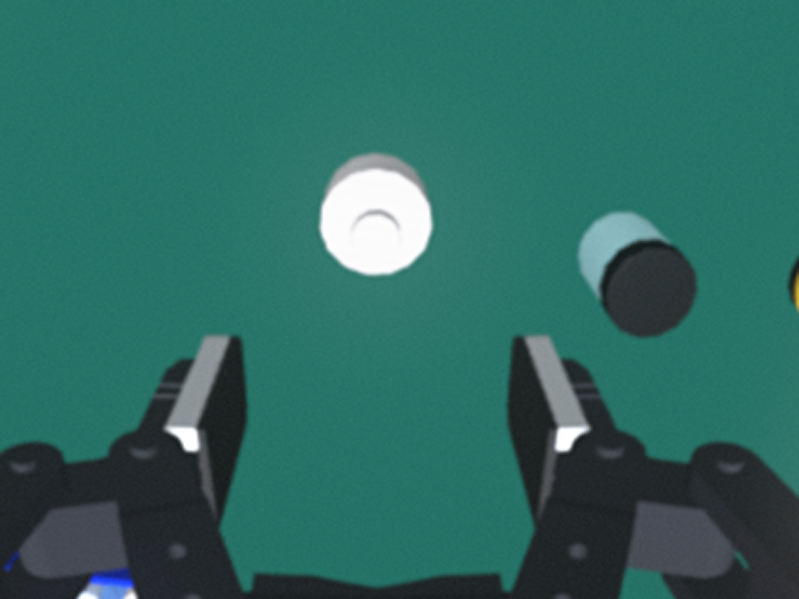

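The weight's body top is centred at (376,221) with the knob at (376,236), between the fingers laterally. The vial at (648,288) is clear of them.

```bash
python3 - <<'E'
from h import *
a=np.load("pics/w5.npy"); pose=(a[:3],a[3:]); f=lambda L:np.array(L)/2.35+[120,120]
print(world(f([(376,221)]),.024,pose),world(f([(376,236)]),.04,pose))
go([.4213,-.0925,.014])
E
```

```text
[[ 0.42022916 -0.09338042  0.024     ]] [[ 0.41971575 -0.09345505  0.04      ]]
clock 12.43 p [ 0.422  -0.0921  0.1171] shift [ 0.02 -0.01  3.44] yawy 1.683
```

>>> {"method": "arm_command", "body": {"targets": [[[0.05,-0.04,0.6],[0,0,0]],[[0,0,1],[0,0,0]],[[0,0,1],[0,0,0]],[[0,0,0.6],[0,0,0]],[[0,0,0.2],[0,0,0]],[[0,0,0],[0,0,0]]]}}

```text
clock: 13.18
ee_pos: [0.4205, -0.0933, 0.0153]
tcp_rot: [0.178, -3.136, -0.0]
contact_force: [0.8, -0.3, 0.0]
grip_width: 0.647
grasp_force: 0.0
```

>>> {"method": "arm_command", "body": {"targets": [[[0,0,0],[0,0,0]],[[0,0,0],[0,0,0]],[[0,0,0],[0,0,0]],[[0,0,0],[0,0,0]],[[0,0,0],[0,0,0]]], "gripper": 0.2}}

```text
clock: 13.8
ee_pos: [0.4217, -0.0941, 0.017]
tcp_rot: [-0.177, 3.134, -0.001]
contact_force: [-0.3, 0.5, 6.5]
grip_width: 0.397
grasp_force: 39.8
```

>>> {"method": "arm_command", "body": {"targets": [[[0,0,-0.4],[0,0,0]],[[0,0,-1],[0,0,0]],[[-0.3,0.3,-1],[0,0,0]],[[-0.6,0.9,-0.8],[0,0,0]],[[-0.6,0.9,0],[0,0,0]],[[-0.7,1,0],[0,0,0]],[[-0.7,1,0],[0,0,0]],[[-0.7,1,0],[0,0,0]],[[-0.7,1,0],[0,0,0]],[[-0.7,1,0],[0,0,0]],[[-0.7,1,0],[0,0,0]],[[-0.5,1,0],[0,0,0]]]}}

```text
clock: 15.3
ee_pos: [0.5749, 0.1991, 0.111]
tcp_rot: [0.176, -3.135, 0.001]
contact_force: [0.2, -1.1, -0.9]
grip_width: 0.393
grasp_force: 40.1
```

>>> {"method": "arm_command", "body": {"targets": [[[0,0.2,0.3],[0,0,0]],[[0,0,0],[0,0,0]]]}}

```text
clock: 15.55
ee_pos: [0.5724, 0.2039, 0.1008]
tcp_rot: [0.178, -3.132, 0.002]
contact_force: [0.4, -0.3, -1.8]
grip_width: 0.391
grasp_force: 40.2
```

```bash
python3 - <<'E'
from h import *
go([.577,.2053,.047])
snap("wrist","w6",(120,100,460,375),2.15)
E
```

```text
clock 15.55 p [0.5724 0.2039 0.1008] shift [-0.16  0.03  1.79] yawy 1.684
```

View pics/w6.png

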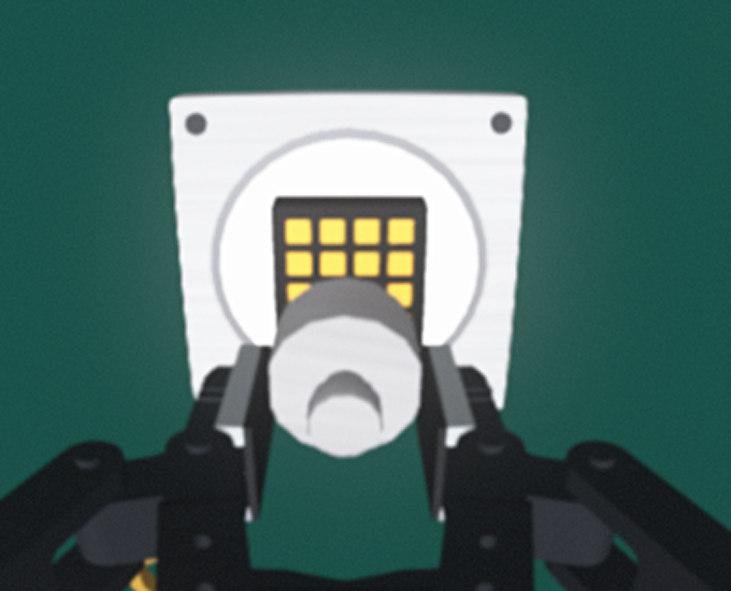

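```bash
python3 - <<'E'
from h import *
a=np.load("pics/w6.npy"); pose=(a[:3],a[3:]); f=lambda L:np.array(L)/2.15+[120,100]
R=Ro.from_rotvec(pose[1]).as_matrix()
for z in(.1038,.1078,.1118):
    w=world(f([(345,386),(268.5,386),(421,386)]),z,pose); print(z,w[0],np.linalg.norm(w[1]-w[2]),(R.T@(w[0]-a[:3])).round(4))
g=world(f([(350,247.5)]),.029,pose); print("gridrow1-2 mid",g)
go([.577,.2053,.047])
E
```

```text
0.1038 [0.57349785 0.20342568 0.1038    ] 0.03506951745929284 [-0.001  -0.0006 -0.003 ]
0.1078 [0.57121925 0.20316952 0.1078    ] 0.034066705542829555 [ 0.0013 -0.0006 -0.007 ]
0.1118 [0.56894066 0.20291335 0.1118    ] 0.03306389362636626 [ 0.0036 -0.0006 -0.011 ]
gridrow1-2 mid [[0.56490587 0.20405163 0.029     ]]
clock 15.60 p [0.5728 0.2034 0.1014] shift [-0.15  0.05  1.81] yawy 1.683
```

The weight hangs upright between the pads, body centred at (345,386), over the pack whose grid is centred on column 350.

>>> {"method": "arm_command", "body": {"targets": [[[-0.14,0.06,0.3],[0,0,0]],[[0,0,0.6],[0,0,0]],[[0,0,0.5],[0,0,0]],[[0,0,0.25],[0,0,0]],[[0,0,0],[0,0,0]]]}}

```text
clock: 16.23
ee_pos: [0.577, 0.2062, 0.0516]
tcp_rot: [0.176, -3.134, 0.001]
contact_force: [-0.3, -0.9, -1.6]
grip_width: 0.391
grasp_force: 40.2
```

>>> {"method": "arm_command", "body": {"targets": [[[0,0,0.05],[0,0,0]],[[0,0,0.05],[0,0,0]],[[0,0,0],[0,0,0]]]}}

```text
clock: 16.6
ee_pos: [0.5782, 0.2067, 0.0505]
tcp_rot: [-0.177, 3.136, 0.0]
contact_force: [-0.2, -0.2, -1.5]
grip_width: 0.395
grasp_force: 40.2
```

>>> {"method": "arm_command", "body": {"targets": [[[0.04,-0.02,0.05],[0,0,0]],[[0,0,0.03],[0,0,0]],[[0,0,0],[0,0,0]]]}}

```text
clock: 16.98
ee_pos: [0.5767, 0.2058, 0.0475]
tcp_rot: [0.177, -3.136, 0.0]
contact_force: [-1.0, 0.1, -2.1]
grip_width: 0.389
grasp_force: 40.2
```

>>> {"method": "arm_command", "body": {"targets": [[[0,0,0.04],[0,0,0]],[[0,0,0],[0,0,0]]]}}

```text
clock: 17.23
ee_pos: [0.5768, 0.2058, 0.0463]
tcp_rot: [0.177, -3.136, 0.0]
contact_force: [-0.5, 0.3, -1.9]
grip_width: 0.393
grasp_force: 40.2
```

>>> {"method": "arm_command", "body": {"targets": [[[0,0,0.03],[0,0,0]],[[0,0,0],[0,0,0]]]}}

```text
clock: 17.48
ee_pos: [0.5769, 0.2058, 0.0461]
tcp_rot: [-0.177, 3.136, 0.0]
contact_force: [-1.6, -0.5, 0.8]
grip_width: 0.395
grasp_force: 40.5
```

>>> {"method": "arm_command", "body": {"targets": [[[0,0,0.03],[0,0,0]],[[0,0,0],[0,0,0]]]}}

```text
clock: 17.73
ee_pos: [0.5769, 0.2058, 0.0461]
tcp_rot: [-0.177, 3.136, -0.0]
contact_force: [-3.6, -0.6, 5.2]
grip_width: 0.394
grasp_force: 40.9
```

>>> {"method": "arm_command", "body": {"targets": [[[0,0,-0.04],[0,0,0]],[[0,0,0],[0,0,0]],[[0,0,0],[0,0,0]],[[0,0,-0.4],[0,0,0]],[[0,0,-1],[0,0,0]],[[0,0,-1],[0,0,0]],[[0,0,-1],[0,0,0]],[[0.8,0,-0.3],[0,0,0]],[[0,0,0],[0,0,0]]], "gripper": 0.65}}

```text
clock: 18.85
ee_pos: [0.5533, 0.2035, 0.1595]
tcp_rot: [-0.177, 3.133, 0.001]
contact_force: [-0.7, -0.3, -0.9]
grip_width: 0.649
grasp_force: 0.0
```

```bash
python3 - <<'E'
from h import *
go([.4328,.0922,.12])
snap("wrist","w7",(120,100,460,375),2.15)
E
```

```text
clock 18.85 p [0.5533 0.2035 0.1595] shift [ 4.41 -3.23  1.3 ] yawy 1.684
```

View pics/w7.png

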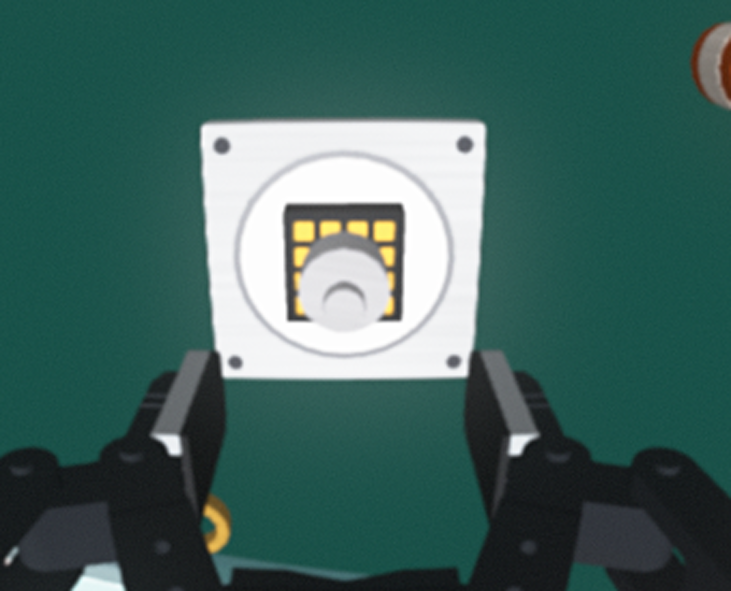

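The weight stands on the pack, body top centred at (344,290), with the pack top corners at (285,213), (404,213), (403,320), (289,320).

>>> {"method": "arm_command", "body": {"targets": [[[0.9,-0.65,0],[0,0,0]],[[0.9,-0.65,0],[0,0,0]],[[0.9,-0.65,0.3],[0,0,0]],[[0.9,-0.65,0.5],[0,0,0]],[[0.8,-0.63,0.5],[0,0,0]],[[0,0,0],[0,0,0]],[[0,0,0],[0,0,0]]]}}

```text
clock: 19.77
ee_pos: [0.4338, 0.0922, 0.1181]
tcp_rot: [-0.176, 3.135, 0.001]
contact_force: [0.8, -1.6, -0.3]
grip_width: 0.646
grasp_force: 0.0
```

```bash
python3 - <<'E'
from h import *
a=np.load("pics/w7.npy"); pose=(a[:3],a[3:]); f=lambda L:np.array(L)/2.15+[120,100]
print("pack",world(f([(285,213),(404,213),(403,320),(289,320)]),.029,pose).mean(0).round(4),"weight",world(f([(344,290)]),.053,pose).round(4),"knob",world(f([(344,299)]),.069,pose).round(4))
go([.4328,.0922,.02])
snap("wrist","w8",(120,120,460,375),2.35)
E
```

```text
pack [0.5755 0.2056 0.029 ] weight [[0.5755 0.2051 0.053 ]] knob [[0.5725 0.2048 0.069 ]]
clock 19.77 p [0.4338 0.0922 0.1181] shift [0.04 0.   3.27] yawy 1.683
```

View pics/w8.png

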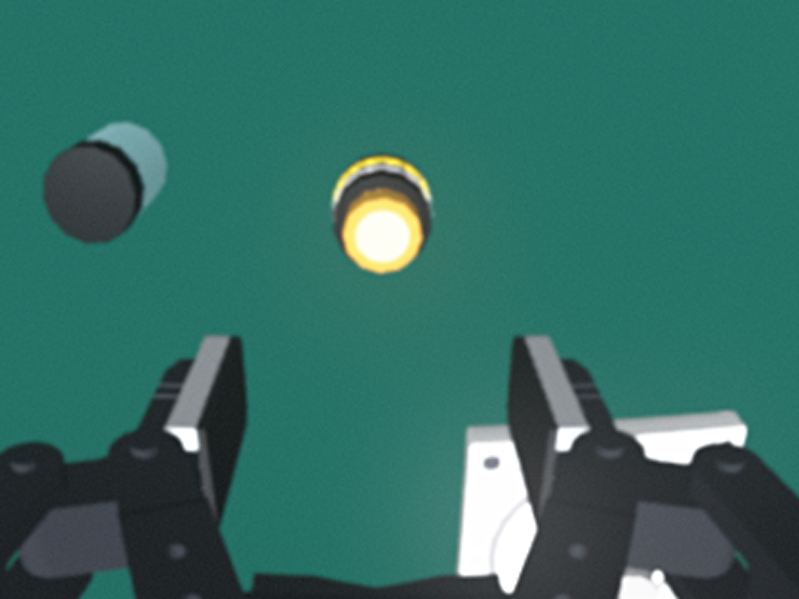

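The lens nose top is centred at (382,236), between the fingers, with the vial at (95,190) clear.

```bash
python3 - <<'E'
from h import *
a=np.load("pics/w8.npy"); pose=(a[:3],a[3:]); f=lambda L:np.array(L)/2.35+[120,120]
w=world(f([(382,236)]),.042,pose)[0]; print(w)
go([w[0],w[1],.018])
E
```

```text
[0.43208212 0.09293272 0.042     ]
clock 19.82 p [0.4342 0.0924 0.1186] shift [0.07 0.03 3.35] yawy 1.684
```

>>> {"method": "arm_command", "body": {"targets": [[[0.07,0.03,0.6],[0,0,0]],[[0,0,1],[0,0,0]],[[0,0,1],[0,0,0]],[[0,0,0.5],[0,0,0]],[[0,0,0.2],[0,0,0]],[[0,0,0],[0,0,0]]]}}

```text
clock: 20.58
ee_pos: [0.4309, 0.0928, 0.0191]
tcp_rot: [-0.177, 3.136, 0.0]
contact_force: [0.8, 0.5, 0.2]
grip_width: 0.653
grasp_force: 0.0
```

>>> {"method": "arm_command", "body": {"targets": [[[0,0,0],[0,0,0]],[[0,0,0],[0,0,0]],[[0,0,0],[0,0,0]],[[0,0,0],[0,0,0]],[[0,0,0],[0,0,0]]], "gripper": 0.2, "grip_force": 30}}

```text
clock: 21.2
ee_pos: [0.432, 0.0928, 0.0204]
tcp_rot: [-0.176, 3.134, 0.0]
contact_force: [-0.2, -0.0, 6.3]
grip_width: 0.354
grasp_force: 30.0
```

```bash
python3 - <<'E'
from h import *
th=.114; P=np.array([.5763,.2053]); y=np.array([-np.sin(th),np.cos(th)]); x=np.array([np.cos(th),np.sin(th)])
B=P-.42*y; L=P-.209*y; T=P+.113*y; J=B-.095*x
print("bin",B,"lens",L,"tin",T,"jar",J)
go([L[0],L[1],.1],np.pi/2+th)
E
```

```text
bin [ 0.62407636 -0.21197379] lens [ 0.60007443 -0.00234339] tin [0.56344588 0.31756652] jar [ 0.529693   -0.22278035]
clock 21.20 p [0.432  0.0928 0.0204] shift [-5.22 -3.78 -2.64] yawy 1.683 turn -0.000 q6 -0.05
```

>>> {"method": "arm_command", "body": {"targets": [[[0,0,-0.4],[0,0,0]],[[0,0,-1],[0,0,0]],[[-0.8,-0.6,-0.6],[0,0,0]],[[-0.9,-0.65,0],[0,0,0]],[[-0.9,-0.65,0],[0,0,0]],[[-0.9,-0.65,0],[0,0,0]],[[-0.9,-0.65,0],[0,0,0]],[[-0.8,-0.55,0.5],[0,0,0]],[[0,0,0.8],[0,0,0]],[[0,0,0.4],[0,0,0]],[[0,0,0],[0,0,0]],[[0,0,0],[0,0,0]]]}}

```text
clock: 22.7
ee_pos: [0.5985, -0.0014, 0.0288]
tcp_rot: [-0.177, 3.135, -0.0]
contact_force: [1.2, 1.4, -0.8]
grip_width: 0.357
grasp_force: 29.9
```

```bash
python3 - <<'E'
from h import *
go([.6001,-.0023,.0204]); s=state()[0]; print(s["contact_force"],s["grip_width"])
E
```

```text
clock 22.70 p [ 0.5985 -0.0014  0.0288] shift [-0.05 -0.04  0.28] yawy 1.684
[ 1.20295146  1.39738413 -0.77464175] 0.357437107968765
```

>>> {"method": "arm_command", "body": {"targets": [[[-0.05,-0.04,0.12],[0,0,0]],[[0,0,0.1],[0,0,0]],[[0,0,0],[0,0,0]]]}}

```text
clock: 23.08
ee_pos: [0.5996, -0.0026, 0.0212]
tcp_rot: [0.177, -3.136, -0.0]
contact_force: [-0.2, -0.0, -1.2]
grip_width: 0.355
grasp_force: 29.9
```

>>> {"method": "arm_command", "body": {"targets": [[[0,0,0.04],[0,0,0]],[[0,0,0],[0,0,0]]]}}

```text
clock: 23.32
ee_pos: [0.5999, -0.0026, 0.0205]
tcp_rot: [-0.177, 3.136, -0.0]
contact_force: [-0.4, -0.2, 0.4]
grip_width: 0.356
grasp_force: 30.0
```

>>> {"method": "arm_command", "body": {"targets": [[[0,0,0.03],[0,0,0]],[[0,0,0],[0,0,0]]]}}

```text
clock: 23.58
ee_pos: [0.6, -0.0026, 0.0205]
tcp_rot: [-0.177, 3.136, -0.0]
contact_force: [-2.4, 0.5, 4.8]
grip_width: 0.356
grasp_force: 30.4
```

>>> {"method": "arm_command", "body": {"targets": [[[0,0,-0.04],[0,0,0]],[[0,0,0],[0,0,0]],[[0,0,-0.4],[0,0,0]],[[0,0,-1],[0,0,0]],[[0,0,-1],[0,0,0]],[[0.6,-0.6,-1],[0,0,0]],[[1,-1,0],[0,0,0]],[[1,-1,0],[0,0,0]],[[1,-1,0],[0,0,0]],[[1,-1,0],[0,0,0]],[[1,-1,0],[0,0,0]],[[1,-1,0],[0,0,0]]], "gripper": 0.8}}

```text
clock: 25.08
ee_pos: [0.4248, -0.2228, 0.1234]
tcp_rot: [-0.177, 3.135, -0.002]
contact_force: [0.6, 0.3, 0.2]
grip_width: 0.8
grasp_force: 0.0
```

>>> {"method": "arm_command", "body": {"targets": [[[1,-1,0],[0,0,0]],[[1,-1,0],[0,0,0]],[[0.5,-0.3,0.3],[0,0,0]],[[0,0,0],[0,0,0]],[[0,0,0],[0,0,0]]]}}

```text
clock: 25.7
ee_pos: [0.3591, -0.2984, 0.114]
tcp_rot: [-0.177, 3.136, -0.0]
contact_force: [-0.1, 0.1, -1.5]
grip_width: 0.8
grasp_force: 0.0
```

```bash
python3 - <<'E'
from h import *
snap("wrist","w9",k=1.42)
im=cv2.imread("pics/w9_raw.png"); a=np.load("pics/w9.npy"); pose=(a[:3],a[3:])
m=blobs(im,"red"); n,l,st,ct=cv2.connectedComponentsWithStats(m); i=1+np.argmax(st[1:,4]); print(st[i],ct[i])
w=world([ct[i]],.022,pose)[0]; print(w); go([w[0],w[1],.015])
E
```

```text
Traceback (most recent call last):
ValueError: attempt to get argmax of an empty sequence
```

View pics/w9.png

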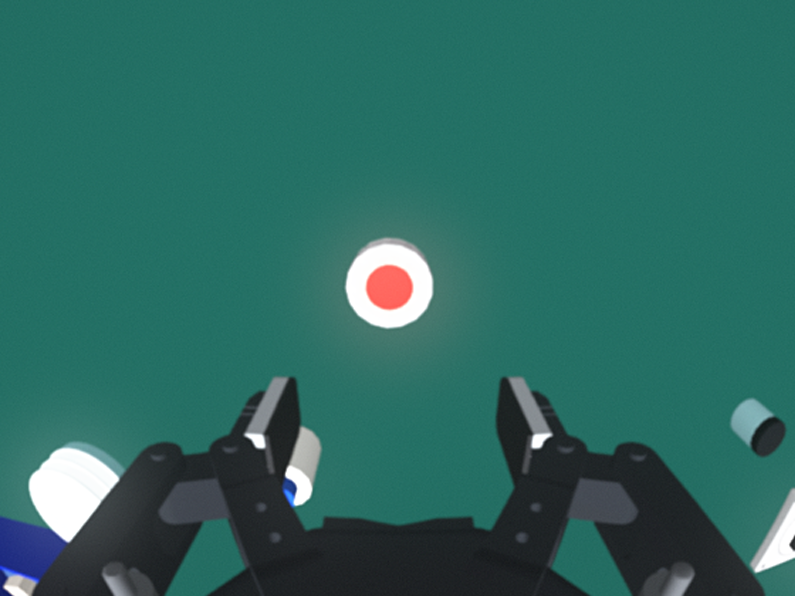

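The tin's red spot is at (389.5,287), the dropper bottle well behind at (300,465).

```bash
python3 - <<'E'
from h import *
a=np.load("pics/w9.npy"); pose=(a[:3],a[3:])
w=world([np.array([389.5,287])/1.42],.022,pose)[0]; print(w); go([w[0],w[1],.013])
E
```

```text
[ 0.34925306 -0.30473771  0.022     ]
clock 25.75 p [ 0.3593 -0.2983  0.114 ] shift [ 0.36 -0.17  3.37] yawy 1.684
```

>>> {"method": "arm_command", "body": {"targets": [[[0.36,-0.17,0.4],[0,0,0]],[[0,0,1],[0,0,0]],[[0,0,1],[0,0,0]],[[0,0,0.8],[0,0,0]],[[0,0,0.25],[0,0,0]],[[0,0,0],[0,0,0]]]}}

```text
clock: 26.5
ee_pos: [0.348, -0.3044, 0.0094]
tcp_rot: [0.177, -3.136, -0.002]
contact_force: [-0.2, -0.2, 0.2]
grip_width: 0.798
grasp_force: 0.0
```

>>> {"method": "arm_command", "body": {"targets": [[[0,0,0],[0,0,0]],[[0,0,0],[0,0,0]],[[0,0,0],[0,0,0]],[[0,0,0],[0,0,0]],[[0,0,0],[0,0,0]]], "gripper": 0.3}}

```text
clock: 27.12
ee_pos: [0.3494, -0.306, 0.0115]
tcp_rot: [-0.177, 3.135, -0.004]
contact_force: [0.2, 0.4, 5.0]
grip_width: 0.522
grasp_force: 31.2
```

```bash
python3 - <<'E'
from h import *
go([.5634,.3176,.1],np.pi/2+.114)
E
```

```text
clock 27.12 p [ 0.3494 -0.306   0.0115] shift [-9.43 19.85 -2.98] yawy 1.683 turn -0.000 q6 -0.98
```

>>> {"method": "arm_command", "body": {"targets": [[[0,0,-0.4],[0,0,0]],[[0,0,-1],[0,0,0]],[[-0.2,0.4,-1],[0,0,0]],[[-0.45,0.9,-1],[0,0,0]],[[-0.47,1,-0.6],[0,0,0]],[[-0.47,1,0],[0,0,0]],[[-0.47,1,0],[0,0,0]],[[-0.47,1,0],[0,0,0]],[[-0.47,1,0],[0,0,0]],[[-0.47,1,0],[0,0,0]],[[-0.47,1,0],[0,0,0]],[[-0.47,1,0],[0,0,0]]]}}

```text
clock: 28.62
ee_pos: [0.4484, -0.0117, 0.13]
tcp_rot: [0.177, -3.136, -0.0]
contact_force: [0.9, -0.3, -0.5]
grip_width: 0.519
grasp_force: 30.9
```

>>> {"method": "arm_command", "body": {"targets": [[[-0.47,1,0],[0,0,0]],[[-0.47,1,0],[0,0,0]],[[-0.47,1,0],[0,0,0]],[[-0.47,1,0],[0,0,0]],[[-0.47,1,0],[0,0,0]],[[-0.47,1,0],[0,0,0]],[[-0.47,1,0],[0,0,0]],[[-0.47,1,0],[0,0,0]],[[-0.47,1,0],[0,0,0]],[[-0.4,0.9,0],[0,0,0]],[[0,0,0],[0,0,0]]]}}

```text
clock: 30.0
ee_pos: [0.5529, 0.2996, 0.1292]
tcp_rot: [0.181, -3.135, 0.0]
contact_force: [-0.0, -0.5, -0.2]
grip_width: 0.522
grasp_force: 30.9
```

```bash
python3 - <<'E'
from h import *
go([.5634,.3176,.0125],np.pi/2+.114); print(state()[0]["grip_width"])
E
```

```text
clock 30.00 p [0.5529 0.2996 0.1292] shift [-0.42  0.56  3.89] yawy 1.686 turn 0.000 q6 0.27
0.522285548154005
```

>>> {"method": "arm_command", "body": {"targets": [[[-0.42,0.56,0.3],[0,0,0]],[[0,0,0.9],[0,0,0]],[[0,0,1],[0,0,0]],[[0,0,1],[0,0,0]],[[0,0,0.4],[0,0,0]],[[0,0,0],[0,0,0]],[[0,0,0],[0,0,0]]]}}

```text
clock: 30.88
ee_pos: [0.5649, 0.3163, 0.0237]
tcp_rot: [-0.176, 3.134, 0.001]
contact_force: [1.1, -0.2, -0.2]
grip_width: 0.522
grasp_force: 30.9
```

```bash
python3 - <<'E'
from h import *
go([.5634,.3176,.0115],np.pi/2+.114); print(state()[0]["contact_force"])
E
```

```text
clock 30.88 p [0.5649 0.3163 0.0237] shift [0.05 0.05 0.41] yawy 1.683 turn -0.001 q6 0.29
[ 1.06226569 -0.16395137 -0.18733779]
```

>>> {"method": "arm_command", "body": {"targets": [[[0.04,0.04,0.2],[0,0,0]],[[0,0,0.15],[0,0,0]],[[0,0,0],[0,0,0]],[[0,0,0],[0,0,0]]]}}

```text
clock: 31.38
ee_pos: [0.5627, 0.3174, 0.0117]
tcp_rot: [-0.177, 3.136, 0.001]
contact_force: [-0.2, 0.4, 0.0]
grip_width: 0.519
grasp_force: 31.0
```

>>> {"method": "arm_command", "body": {"targets": [[[0,0,0.05],[0,0,0]],[[0,0,0],[0,0,0]]]}}

```text
clock: 31.62
ee_pos: [0.5628, 0.3174, 0.0116]
tcp_rot: [-0.177, 3.136, 0.001]
contact_force: [-0.9, -0.4, 6.2]
grip_width: 0.52
grasp_force: 31.5
```

>>> {"method": "arm_command", "body": {"targets": [[[0,0,0.04],[0,0,0]],[[0,0,0],[0,0,0]]]}}

```text
clock: 31.88
ee_pos: [0.5628, 0.3174, 0.0115]
tcp_rot: [-0.177, 3.135, 0.001]
contact_force: [-3.6, -2.1, 10.0]
grip_width: 0.522
grasp_force: 31.9
```

>>> {"method": "arm_command", "body": {"targets": [[[0,0,-0.07],[0,0,0]],[[0,0,0],[0,0,0]],[[0,0,-0.4],[0,0,0]],[[0,0,-1],[0,0,0]],[[0,0,-1],[0,0,0]],[[0,0,-1],[0,0,0]],[[0.6,0,-1],[0,0,0]],[[1,0,-0.3],[0,0,0]],[[1,0,0],[0,0,0]],[[1,-0.1,0],[0,0,0]],[[1,-0.1,0],[0,0,0]],[[1,0,0],[0,0,0]]], "gripper": 0.65}}

```text
clock: 33.38
ee_pos: [0.3954, 0.292, 0.1525]
tcp_rot: [-0.176, 3.136, 0.0]
contact_force: [-0.1, 0.2, 0.4]
grip_width: 0.648
grasp_force: 0.0
```

>>> {"method": "arm_command", "body": {"targets": [[[1,0,0],[0,0,0]],[[0.2,-0.1,0],[0,0,0]],[[0,0,0],[0,0,0]],[[0,0,0],[0,0,0]]]}}

```text
clock: 33.88
ee_pos: [0.3618, 0.2854, 0.152]
tcp_rot: [-0.176, 3.136, 0.0]
contact_force: [-0.0, 0.5, 0.2]
grip_width: 0.65
grasp_force: 0.0
```

```bash
python3 - <<'E'
from h import *
go([.342,.2845,.03])
snap("wrist","w10",k=1.42)
im=cv2.imread("pics/w10_raw.png"); a=np.load("pics/w10.npy"); pose=(a[:3],a[3:])
m=blobs(im,"orange"); n,l,st,ct=cv2.connectedComponentsWithStats(m)
for i in range(1,n):
    if st[i,4]>150: print(st[i],ct[i],world([ct[i]],.054,pose)[0].round(4))
E
```

```text
clock 33.88 p [0.3618 0.2854 0.152 ] shift [0.66 0.04 4.07] yawy 1.683
[263 158  46  27 219] [284.64383562 164.87671233] [0.3239 0.2838 0.054 ]
[446 225  39  43 601] [458.68219634 239.54076539] [0.3693 0.4468 0.054 ]
[377 235  41  39 562] [391.80604982 248.22597865] [0.3828 0.3821 0.054 ]
```

View pics/w10.png

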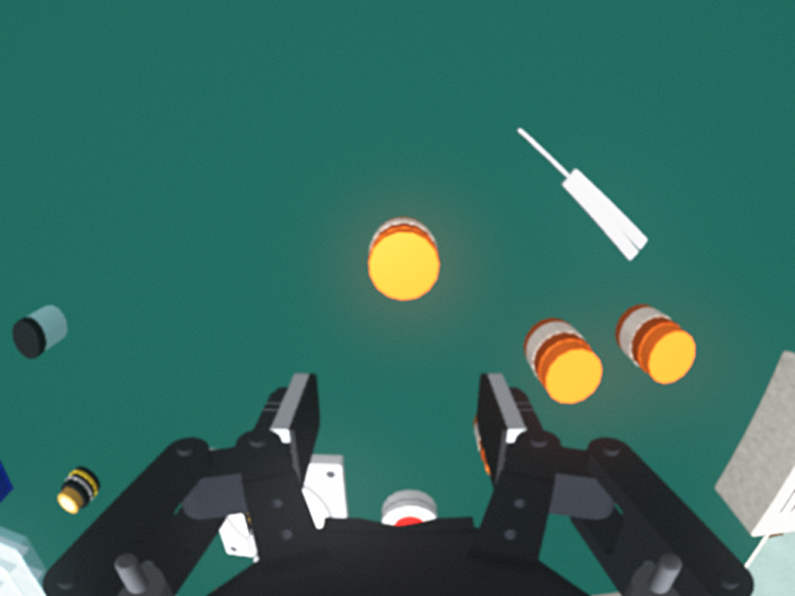

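The wanted jar's cap is centred at (404,266); its nearest neighbour at (571,370) is about 100 mm to the side, clear of the finger.

```bash
python3 - <<'E'
from h import *
a=np.load("pics/w10.npy"); pose=(a[:3],a[3:])
w=world([np.array([404,266])/1.42],.054,pose)[0]; print(w); go([w[0],w[1],.028])
E
```

```text
[0.34115301 0.2856287  0.054     ]
clock 33.92 p [0.3618 0.2853 0.1519] shift [0.68 0.09 4.13] yawy 1.683
```

>>> {"method": "arm_command", "body": {"targets": [[[0.34,0.05,0.3],[0,0,0]],[[0.34,0.04,0.3],[0,0,0]],[[0,0,1],[0,0,0]],[[0,0,1],[0,0,0]],[[0,0,1],[0,0,0]],[[0,0,0.5],[0,0,0]],[[0,0,0],[0,0,0]]]}}

```text
clock: 34.8
ee_pos: [0.3387, 0.2849, 0.0274]
tcp_rot: [0.177, -3.134, 0.002]
contact_force: [-0.5, 0.8, -0.6]
grip_width: 0.652
grasp_force: 0.0
```

>>> {"method": "arm_command", "body": {"targets": [[[0,0,0],[0,0,0]],[[0,0,0],[0,0,0]],[[0,0,0],[0,0,0]],[[0,0,0],[0,0,0]],[[0,0,0],[0,0,0]]], "gripper": 0.25}}

```text
clock: 35.42
ee_pos: [0.3413, 0.2863, 0.0301]
tcp_rot: [-0.177, 3.134, 0.002]
contact_force: [0.1, 0.4, 4.3]
grip_width: 0.447
grasp_force: 30.7
```

```bash
python3 - <<'E'
from h import *
go([.5297,-.2228,.16],np.pi/2+.114)
E
```

```text
clock 35.42 p [0.3413 0.2863 0.0301] shift [ -4.35 -17.56  -4.34] yawy 1.683 turn -0.000 q6 0.43
```

>>> {"method": "arm_command", "body": {"targets": [[[0,0,-0.4],[0,0,0]],[[0,0,-1],[0,0,0]],[[-0.1,-0.3,-1],[0,0,0]],[[-0.2,-0.8,-0.9],[0,0,0]],[[-0.25,-1,0],[0,0,0]],[[-0.25,-1,0],[0,0,0]],[[-0.25,-1,0],[0,0,0]],[[-0.25,-1,0],[0,0,0]],[[-0.25,-1,0],[0,0,0]],[[-0.25,-1,0],[0,0,0]],[[-0.25,-1,0],[0,0,0]],[[-0.25,-1,0],[0,0,0]]]}}

```text
clock: 36.92
ee_pos: [0.4391, 0.0212, 0.1276]
tcp_rot: [0.176, -3.135, -0.0]
contact_force: [0.1, 0.0, 0.1]
grip_width: 0.45
grasp_force: 30.4
```

>>> {"method": "arm_command", "body": {"targets": [[[-0.25,-1,0],[0,0,0]],[[-0.25,-1,0],[0,0,0]],[[-0.25,-1,0],[0,0,0]],[[-0.25,-1,0],[0,0,0]],[[-0.25,-1,0],[0,0,0]],[[-0.25,-1,0],[0,0,0]],[[-0.25,-1,0],[0,0,0]],[[-0.25,-1,0],[0,0,0]],[[0,-0.4,0],[0,0,0]],[[0,0,0],[0,0,0]],[[0,0,0],[0,0,0]]]}}

```text
clock: 38.3
ee_pos: [0.5269, -0.2205, 0.1277]
tcp_rot: [0.178, -3.136, -0.002]
contact_force: [-0.6, -0.2, -0.6]
grip_width: 0.445
grasp_force: 30.4
```

```bash
python3 - <<'E'
from h import *
go([.5297,-.2228,.0301],np.pi/2+.114)
snap("wrist","w11",k=1.42)
E
```

```text
clock 38.30 p [ 0.5269 -0.2205  0.1277] shift [-0.09 -0.09  3.25] yawy 1.684 turn -0.000 q6 -0.63
```

View pics/w11.png

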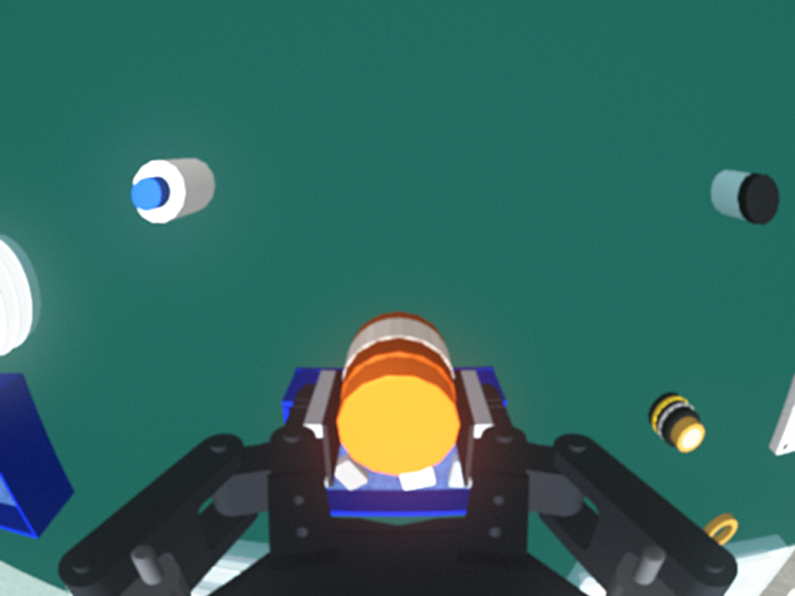

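The jar hangs upright above its place. The bin's front base corners are at (295,368) and (496,368), its front rim ends at (284,402) and (506,402), and the lens and dropper stand well clear.

```bash
python3 - <<'E'
from h import *
a=np.load("pics/w11.npy"); pose=(a[:3],a[3:])
b=world(np.array([(295,368),(496,368)])/1.42,0,pose)[:,:2]; r=world(np.array([(284,402),(506,402)])/1.42,.045,pose)[:,:2]
th=.114;x=np.array([np.cos(th),np.sin(th)])
for q in(b,r): print(q.round(4),np.linalg.norm(q[1]-q[0]),"bin centre",(q.mean(0)+.045*x).round(4))
w=world(np.array([(689,437)])/1.42,.042,pose);print("lens nose",w)
go([.5297,-.2228,.0301])
E
```

```text
[[ 0.5897 -0.2826]
 [ 0.5748 -0.1503]] 0.13319511845116613 bin centre [ 0.627  -0.2113]
[[ 0.5891 -0.2801]
 [ 0.5748 -0.1532]] 0.12765780025249776 bin centre [ 0.6267 -0.2115]
lens nose [[ 0.59954873 -0.00583353  0.042     ]]
clock 38.35 p [ 0.527  -0.2204  0.1278] shift [-0.08 -0.09  3.26] yawy 1.684
```

>>> {"method": "arm_command", "body": {"targets": [[[-0.12,-0.08,0.3],[0,0,0]],[[0,0,0.8],[0,0,0]],[[0,0,1],[0,0,0]],[[0,0,0.6],[0,0,0]],[[0,0,0.3],[0,0,0]],[[0,0,0],[0,0,0]],[[0,0,0],[0,0,0]]]}}

```text
clock: 39.22
ee_pos: [0.5321, -0.224, 0.0391]
tcp_rot: [-0.177, 3.135, -0.002]
contact_force: [0.7, 0.1, -1.3]
grip_width: 0.45
grasp_force: 30.4
```

>>> {"method": "arm_command", "body": {"targets": [[[0,0,0.1],[0,0,0]],[[0,0,0.05],[0,0,0]],[[0,0,0],[0,0,0]]]}}

```text
clock: 39.6
ee_pos: [0.5312, -0.2235, 0.0333]
tcp_rot: [0.177, -3.137, -0.0]
contact_force: [-0.4, 0.2, -0.5]
grip_width: 0.448
grasp_force: 30.4
```

>>> {"method": "arm_command", "body": {"targets": [[[0,0,0.04],[0,0,0]],[[0,0,0],[0,0,0]]]}}

```text
clock: 39.85
ee_pos: [0.5311, -0.2235, 0.032]
tcp_rot: [0.177, -3.136, -0.0]
contact_force: [-0.5, 0.3, -0.8]
grip_width: 0.447
grasp_force: 30.4
```

>>> {"method": "arm_command", "body": {"targets": [[[0,0,0.05],[0,0,0]],[[0,0,0],[0,0,0]]]}}

```text
clock: 40.1
ee_pos: [0.5311, -0.2234, 0.0304]
tcp_rot: [0.177, -3.136, -0.0]
contact_force: [-0.8, 0.1, -1.5]
grip_width: 0.447
grasp_force: 30.4
```

>>> {"method": "arm_command", "body": {"targets": [[[0,0,0.04],[0,0,0]],[[0,0,0],[0,0,0]]]}}

```text
clock: 40.35
ee_pos: [0.5313, -0.2235, 0.0301]
tcp_rot: [-0.177, 3.136, -0.0]
contact_force: [-2.0, 1.8, 4.0]
grip_width: 0.453
grasp_force: 30.8
```

Contact. I release, retreat upward and back, and look.

>>> {"method": "arm_command", "body": {"targets": [[[0,0,-0.03],[0,0,0]],[[0,0,0],[0,0,0]],[[0,0,0],[0,0,0]],[[0,0,-0.4],[0,0,0]],[[0,0,-1],[0,0,0]],[[0,0,-1],[0,0,0]],[[0,0,-1],[0,0,0]],[[0.5,0,-1],[0,0,0]],[[1,0.8,-1],[0,0,0]],[[1,1,-0.5],[0,0,0]],[[1,1,0],[0,0,0]],[[1,1,0],[0,0,0]]], "gripper": 0.65}}

```text
clock: 41.85
ee_pos: [0.3836, -0.1249, 0.2088]
tcp_rot: [-0.176, 3.134, -0.002]
contact_force: [-0.3, -1.0, 0.0]
grip_width: 0.646
grasp_force: 0.0
```

>>> {"method": "arm_command", "body": {"targets": [[[0.4,1,0],[0,0,0]],[[0.4,1,0],[0,0,0]],[[0,1,0],[0,0,0]],[[0,1,0],[0,0,0]],[[0,0,0],[0,0,0]],[[0,0,0],[0,0,0]]]}}

```text
clock: 42.6
ee_pos: [0.3472, -0.0092, 0.2079]
tcp_rot: [-0.177, 3.135, -0.001]
contact_force: [0.2, 0.3, 0.5]
grip_width: 0.649
grasp_force: 0.0
```

```bash
python3 - <<'E'
from h import *
snap("wrist","w12",k=1.42); go([.4,0,.2])
t=robot.capture("top"); w=cv2.imread("pics/w12_raw.png")
cv2.imwrite("pics/fin.png",np.vstack([cv2.resize(w,(700,525))[175:],cv2.resize(t[100:220,150:470],(660,248))[:, :].copy() if 0 else cv2.copyMakeBorder(cv2.resize(t[100:220,150:470],(660,248)),0,0,0,40,cv2.BORDER_CONSTANT)]))
E
```

```text
clock 42.65 p [ 0.3472 -0.0094  0.2077] shift [-1.78  0.11  0.26] yawy 1.683
```

View pics/fin.png

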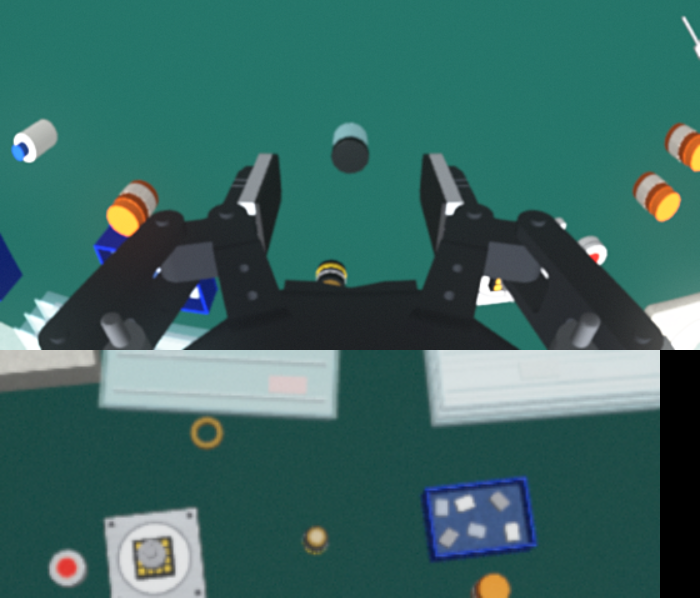

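The top crop shows the tin beside the plate at (67,568), the weight on the pack at the plate centre (154,556), the lens at (316,538), and the jar at (493,589) in front of the bin. The bin's rim corners are at (424,490), (527,478), (535,546), (433,559).

```bash
python3 - <<'E'
from h import *
f=lambda q:np.array([150+q[0]/660*320,100+(q[1]-350)/248*120])
W=lambda q,z:onz(ray("top",f(q)),z)[:2]
b=np.mean([W(q,.045) for q in[(424,490),(527,478),(535,546),(433,559)]],0)
P=np.array([.5763,.2053]);d=P-b;print("bin",b.round(4),np.linalg.norm(d)); y=d/np.linalg.norm(d);x=np.array([y[1],-y[0]])
for n,q,z in[("jar",(493,589),.054),("lens",(316,536),.042),("tin",(67,568),.022)]:
    w=W(q,z); print(n,w.round(4),"rel bin",((w-b)@x).round(4),((w-b)@y).round(4),"rel plate",((w-P)@x).round(4),((w-P)@y).round(4))
E
```

```text
bin [ 0.6232 -0.2114] 0.41928248834745685
jar [ 0.5313 -0.2234] rel bin -0.0927 -0.0017 rel plate -0.0927 -0.421
lens [ 0.6004 -0.0035] rel bin 0.0006 0.2091 rel plate 0.0006 -0.2102
tin [0.5621 0.3154] rel bin -0.0018 0.5303 rel plate -0.0018 0.111
```

All the placings are within about 2 mm of their targets, so I hand in.

```bash
python3 -c "
from station import robot
print(robot.finish_job())"
```

```text
the job is handed in; nothing more can be done
None
```

The bench is set out as asked and handed in at about 43 s: pack and weight central on the plate, and lens, tin and jar within about 3 mm of their targets in the last camera check. Everything is released and upright, and I did not touch the vial or the dropper bottle.

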